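# Turn the spice carousel until the cup faces front

### The arm

A 7-joint arm with a two-finger parallel gripper is mounted at the origin on a cart in front of the work surface, level with it; the furniture and walls round the work are solid. World frame = base frame: x ahead of the robot, y to its left, z up, the work surface at z = 0. Lengths are in m, angles in rad, forces in N, time in s.
With the tool pointing down it reaches from about 0.425 to 0.825 m from the base axis. Payload 3.6 kg.
Tool frame: the origin (TCP) lies midway between the tips of the shut fingers; the grasp point (between the pads) lies 19 mm behind it (arm.grip_point_offset is the distance from the TCP to the grasp point, in m); z points along the fingers, y is the line along which they close (so a half turn about z gives the same grasp; the last joint's range is limited). The gripper opens to 93 mm and grips with 3 to 60 N. Pads are 15 mm wide; open, the fingers measure 128 mm over their backs; the gripper's body (75 mm by 188 mm) begins 65 mm behind the grasp point.
Start: joints at [1.163, 0.615, -0.013, 1.423, 0.008, 1.103, -0.04], TCP at [0.242, -0.603, 0.194] pointing down, gripper open.
Joint ranges: [-3.12, 3.12], [-0.3, 2.06], [-1.34, 1.32], [0.26, 2.42], [-1.36, 4.5], [0.01, 1.98], [-2.84, 2.84]. Speed limits (rad/s): [2.79, 2.79, 3.14, 3.14, 3.14, 3.14, 3.14].

### API

Orientations are given as a rotation vector (axis times angle).
In Python, from station import arm, get_image gives the robot as it stands.
- The arm moves only by the tool drive_tool, never from a script. Its argument "commands" is a list of rows, each a list of 7 numbers: the closure, from -1 (fully open) to 1 (shut), then the shift along the tool's x, y, z in mm, then the turn, a rotation vector about the tool's x, y, z in rad. In form: [[grip, x, y, z, ax, ay, az], ...]. A call has 1 to 5 rows; each row shifts and turns the commanded pose from where the row before left it, along the tool's axes as they then stand; what a row does not reach is not made up. A row lasts 1/12 s, in which the tool goes at most 41.7 mm and 7.16 degrees, less where a joint would pass 70% of its speed; a pose out of reach is approached as far as the arm can. A call is refused whole if a number of a shift passes 41.7 or a number of a turn 0.125, either way. A call with a gripper value outside its range is refused whole. The fingers move at their own pace and stop on an object; "grip_force" is the grip in N (left out, the last holds). Time passes only in rows, so rows that do not move let the fingers close. It gives the time, the measured TCP pose, the force, the opening and the grip force at its end, in the units of the state.
- arm.get_state(): the state, without advancing time (a new reading comes with each control period).
- get_image(name): name is "side" or "top" or "wrist"; returns a dict with "color" (384x512x3 uint8, red, green, blue), "depth" (384x512 float32, m along the optical axis (not along the pixel's ray), 0 where there is no reading), "fx", "fy", "cx", "cy" (pixels), "extrinsics" (4x4, takes a point from camera to world coordinates); the wrist camera has in their place "T_tool_cam" (4x4, takes a point from camera to tool coordinates, whose origin is the TCP and whose axes are the flange's). Camera axes: x right, y down, z forward; pixel columns grow to the right and rows downward; lengths in m; the calibration is good to about 2 mm. A picture is of the moment at which its call begins: read the wrist's pose just before it.
- arm.hand_in(): hands the job in; it is judged then, once.
The state is a dict: "time": time; "joints": joint angles; "joint_velocities": joint speeds; "tau": joint torques, N m; "position": TCP position; "orientation": TCP orientation; "ft_force": force on the tool from outside, world axes, zero at the start; "wrist_torque": the same for the moment, N m; "opening": finger opening in m; "grip_force": force on a finger pad.
Only numpy, scipy, OpenCV 4.12 (cv2) and the standard library are available. Lean on these libraries where they do the work, as an engineer would, in place of code of your own. Each camera call takes 0.05 s, during which the arm holds its last target. There are 200 camera calls.

### The job

Push the turntable slowly and smoothly round by the upright posts on its rim until the ceramic cup stands at the front, right in line with the flat steel tongue that sticks out from under the turntable, and leave it at rest there. Do not touch, lift or tip the cup and the spice jars that ride on it, do not squeeze or whirl the turntable, and leave the things standing beside it where they are.

Things in the scene. Friction and masses are not known exactly. Their poses are not given: they have to be found in the camera images.
- stand: fixed steel stand of the turntable. Origin: on the turning axis, at the work surface. Its -x axis points to the front, along a flat tongue 26 mm wide and 5 mm high that lies on the work surface and sticks out from under the turntable to its rounded end 198 mm from the axis. Z up.
- turntable_top (a point): centre of the top of the round wooden turntable plate, on the turning axis, 46 mm above the work surface; axes turn with the plate, z up. Plate 250 mm in diameter, 12 mm thick, open below (stand's foot: 170 mm in diameter, 8 mm high). Six equal posts stand on its rim at 0, 60, 120, 180, 240 and 300 degrees from this point's x axis
- post (a point): top of the post at 0 degrees, on its centre line, 115 mm from the turning axis and 131 mm above the work surface; axes as turntable_top. The posts are upright round wooden pegs, 12 mm thick, with rounded tops, 85 mm tall above the plate; a fingertip beside a post, near its top, pushes it and the whole turntable round
- turntable (a joint): angle of the turntable (rad), 0 at the start, grows anticlockwise seen from above; turns freely both ways for more than a full turn, with damped, light friction (about 2 N at the posts, 3.5 N more for each rad/s of speed), and stays where it is left
- cup: cream-coloured open ceramic cup without handle, 69 mm in diameter, 67 mm high, standing loose on the turntable, its centre about 50 mm from the axis. Origin: centre of its underside
- jar_a: spice jar with black cap, 45 mm in diameter, 105 mm high, rocks if jerked, loose on the turntable, about 50 mm from the axis. Origin: centre of its underside
- jar_b: spice jar with black cap, 44 mm in diameter, 105 mm high, rocks if jerked, loose on the turntable, about 50 mm from the axis. Origin: centre of its underside
- sauce_bottle: bystander: sauce bottle, 60 mm in diameter, 201 mm high, loose on the work surface. Origin: centre of its underside
- bean_jar: bystander: glass jar of beans, 68 mm in diameter, 150 mm high, loose on the work surface. Origin: centre of its underside
- tin: bystander: low tin, 86 mm in diameter, 40 mm high, loose on the work surface. Origin: centre of its underside
- battery: bystander: small battery lying on its side, 15 mm thick, 50 mm long, loose on the work surface. Origin: centre of its underside
Not all that is in view belongs to the job. Leave any purple look-alike of the jar_a alone.

How it is judged:
By the outcome, as a careful person would: the job done as asked, in the order asked, and still so for the second after the job is handed in, with the robot touching nothing.
It also fails if it takes over 64 s, if anything falls off the work surface, if the arm or the gripper's body presses on something with over 40 N, if the wrist force passes 120 N, or if a joint passes its speed limit or range.

## Working session

There is one attempt and no reset: what is moved stays moved. The work goes in short steps, Python scripts to look and compute and a tool call to move; the robot and the scene stay as the last step left them, time stands still between calls to the robot, and variables do not carry over. Pictures are saved under pics/ and viewed, at most 10 in all, crops included, and the job is handed in when it is done.

Besides the shell and the picture viewer there is one more tool, called after "Emit:" by a JSON object that holds its "op" and its "data". drive_tool: Moves the arm, as the interface text tells. Its arguments: {"type":"object","properties":{"commands":{"type":"array","items":{"type":"array","items":{"type":"number"}}},"grip_force":{"type":"number"}},"required":["commands"]}

```bash
mkdir -p pics; python3 - <<'E'
from station import arm,get_image
import cv2,numpy as np,pickle
s=arm.get_state();print(s['time'],s['position'],s['orientation'])
for n in('side','top'):
    im=get_image(n);pickle.dump(im,open(n+'.pkl','wb'))
    cv2.imwrite(f'pics/{n}0.png',im['color'][:,:,::-1]);print(n,im['fx'],im['cx'],np.round(im['extrinsics'],3).tolist())
E
```

```text
0.0 [ 0.24126468 -0.60264212  0.19328131] [-3.08234840e+00 -5.94151288e-01  8.22855666e-04]
side 355.3036373922131 250.48774312606355 [[-0.996, -0.051, 0.078, 0.455], [-0.093, 0.533, -0.841, 0.678], [0.001, -0.844, -0.536, 0.557], [0.0, 0.0, 0.0, 1.0]]
top 422.42939948316854 257.48905592084554 [[-0.002, -0.991, 0.131, 0.368], [-1.0, 0.001, -0.006, -0.024], [0.006, -0.131, -0.991, 1.225], [0.0, 0.0, 0.0, 1.0]]
```

View pics/top0.png

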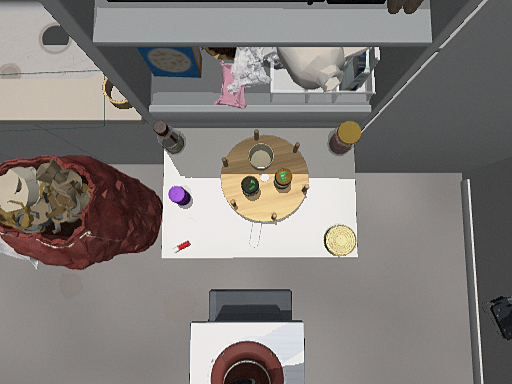

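View pics/side0.png

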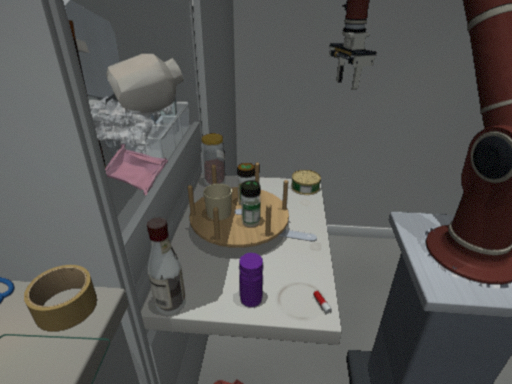

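The top view shows the turntable at about (265,178), the cup at (261,157) towards the back, and the tongue at about (255,235). The purple jar at (179,195) is the look-alike, so I leave it alone. The bottle is at (170,137), the bean jar at (346,137), the tin at (340,240) and the battery at (182,245).

```bash
cat > h.py <<'E'
import numpy as np,cv2,pickle
def ray(im,u,v,z):
    E=im['extrinsics'];d=E[:3,:3]@np.array([(u-im['cx'])/im['fx'],(v-im['cy'])/im['fy'],1]);o=E[:3,3]
    return o+d*(z-o[2])/d[2]
def cloud(im):
    v,u=np.indices(im['depth'].shape);z=im['depth'];E=im['extrinsics']
    P=np.stack([(u-im['cx'])/im['fx']*z,(v-im['cy'])/im['fy']*z,z],-1)@E[:3,:3].T+E[:3,3]
    return P
E
python3 - <<'E'
from h import *
im=pickle.load(open('top.pkl','rb'));P=cloud(im)
c=im['color'];cv2.imwrite('pics/crop0.png',cv2.resize(c[115:255,205:325],None,fx=4.2,fy=4.2,interpolation=cv2.INTER_CUBIC)[:,:,::-1])
for n,u,v,z in[('bottle',160,127,.2),('bean',348,131,.15),('tin',340,239,.04),('batt',182,245,.01),('purple',178,193,.1)]:print(n,ray(im,u,v,z).round(3))
hsv=cv2.cvtColor(c,cv2.COLOR_RGB2HSV)
m=(abs(P[...,2]-.046)<.006)&(hsv[...,1]>60);m[:,:200]=0;m[:,325:]=0;m[:115]=0;m[255:]=0
pts=np.argwhere(m)[:,::-1].astype(np.int32);h=cv2.convexHull(pts);e=cv2.fitEllipse(h);print(e,ray(im,*e[0],.046))
# high points clusters
roi=np.zeros(m.shape,bool);roi[115:235,212:318]=1
for lo,hi in((.115,.14),(.14,.16),(.095,.12)):
    n,l,s,ce=cv2.connectedComponentsWithStats((roi&(P[...,2]>lo)&(P[...,2]<hi)).astype(np.uint8))
    for i in range(1,n):
        if s[i,4]>3:print(lo,s[i,4],ce[i].round(1),np.median(P[l==i],0).round(3))
E
```

```text
bottle [0.656 0.213 0.2  ]
bean [ 0.659 -0.267  0.15 ]
tin [ 0.38  -0.261  0.04 ]
batt [0.364 0.184 0.01 ]
purple [0.502 0.182 0.1  ]
((264.2119140625, 178.0531005859375), (86.53527069091797, 87.70499420166016), 92.77052307128906) [ 0.5511368  -0.04978948  0.046     ]
0.115 306 [264.6 117. ] [ 0.704 -0.049  0.128]
0.115 21 [256. 131.] [ 0.665 -0.027  0.129]
0.115 23 [297.  144.6] [ 0.628 -0.135  0.128]
0.115 4 [272.8 152.8] [ 0.609 -0.072  0.116]
0.115 21 [223.9 159.4] [0.588 0.058 0.13 ]
0.115 12 [278.6 183.8] [ 0.522 -0.086  0.122]
0.115 6 [286.5 184.3] [ 0.521 -0.106  0.131]
0.115 19 [306.2 186.2] [ 0.517 -0.158  0.13 ]
0.115 11 [249.  192.6] [ 0.499 -0.008  0.136]
0.115 20 [232.2 201.8] [0.475 0.036 0.13 ]
0.115 18 [274.2 215.2] [ 0.441 -0.073  0.129]
0.14 112 [262.7 115.1] [ 0.704 -0.044  0.146]
0.14 233 [283.1 176.3] [ 0.54  -0.096  0.152]
0.14 244 [249.5 184. ] [ 0.519 -0.011  0.152]
0.095 279 [265.5 119.2] [ 0.704 -0.054  0.109]
0.095 13 [256.  134.3] [ 0.662 -0.027  0.105]
0.095 148 [260.9 153.6] [ 0.614 -0.04   0.112]
0.095 10 [295.7 147.1] [ 0.625 -0.133  0.108]
0.095 10 [224.7 161.5] [0.585 0.057 0.111]
0.095 26 [279.7 184.5] [ 0.521 -0.089  0.107]
0.095 6 [304.7 187.8] [ 0.514 -0.155  0.114]
0.095 20 [250.8 192.8] [ 0.5   -0.014  0.112]
```

View pics/crop0.png

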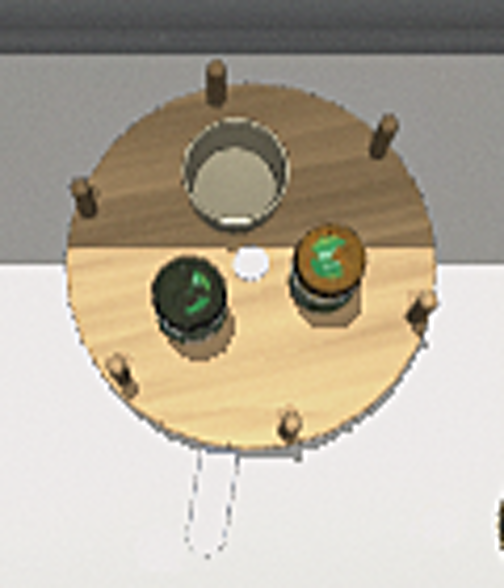

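```bash
python3 - <<'E'
from h import *
im=pickle.load(open('top.pkl','rb'));P=cloud(im)
posts=np.array([[.665,-.027],[.628,-.135],[.588,.058],[.517,-.158],[.475,.036],[.441,-.073]])
A=np.c_[2*posts,np.ones(6)];s=np.linalg.lstsq(A,(posts**2).sum(1),rcond=None)[0];C=s[:2]
print('C',C,'r',np.hypot(*(posts-C).T),np.degrees(np.arctan2(*(posts-C).T[::-1])).round(1))
f=lambda u,v,z:ray(im,205+u/4.2-.4,115+v/4.2-.4,z)[:2]
cup=f(235,172,.113);t=[f(219,460,.005),f(207,540,.005),f(205,556,.005)]
an=lambda p:np.degrees(np.arctan2(*(p-C)[::-1]))
print('cup',cup,an(cup),np.hypot(*(cup-C)),'tongue',t,[an(p) for p in t])
g=im['color'].astype(int).sum(2)
for r in range(224,248,3):print(r,g[r,246:266])
Q=P.reshape(-1,3)
for y in np.arange(-.15,.25,.05):
    q=Q[(abs(Q[:,1]-y)<.025)&(Q[:,0]>.67)&(Q[:,0]<1)]
    print(y.round(2),[ (zz,q[(q[:,2]>zz)&(q[:,2]<zz+.1),0].min(initial=9).round(3)) for zz in(.05,.15,.25,.4,.6)])
E
```

```text
C [ 0.55235637 -0.04941074] r [0.11485133 0.11422557 0.11317039 0.11420026 0.11523456 0.11382747] [  11.3  -48.5   71.6 -108.   132.2 -168. ]
cup [ 0.60179475 -0.03872474] 12.196730350225003 0.05058007890702134 tongue [array([ 0.42330123, -0.02867633]), array([ 0.36893477, -0.02041577]), array([ 0.3581376 , -0.01904759])] [np.float64(170.87267632463076), np.float64(171.01711295158623), np.float64(171.11459891826343)]
224 [701 707 706 700 707 724 513 722 713 714 719 713 716 722 749 364 734 713
 714 708]
227 [701 703 702 705 707 718 685 710 702 705 701 704 701 711 718 547 716 706
 704 710]
230 [698 701 701 704 721 496 720 706 709 702 707 700 705 717 526 717 706 705
 704 702]
233 [701 705 708 704 710 695 709 703 704 700 709 703 710 718 545 717 704 698
 701 703]
236 [701 698 707 715 519 727 709 700 703 705 706 710 725 407 720 706 707 700
 701 704]
239 [695 700 705 715 687 713 705 704 699 705 706 711 714 542 711 698 706 701
 700 698]
242 [701 699 706 668 711 701 702 703 703 706 706 711 576 708 698 698 702 695
 701 700]
245 [703 704 706 701 593 709 708 707 707 708 716 460 688 701 700 696 6
[... 393 characters left out ...]
4(9.0)), (0.6, np.float64(9.0))]
0.0 [(0.05, np.float64(0.702)), (0.15, np.float64(0.699)), (0.25, np.float64(0.726)), (0.4, np.float64(9.0)), (0.6, np.float64(9.0))]
0.05 [(0.05, np.float64(0.702)), (0.15, np.float64(0.702)), (0.25, np.float64(0.724)), (0.4, np.float64(9.0)), (0.6, np.float64(9.0))]
0.1 [(0.05, np.float64(0.702)), (0.15, np.float64(0.702)), (0.25, np.float64(0.799)), (0.4, np.float64(9.0)), (0.6, np.float64(9.0))]
0.15 [(0.05, np.float64(0.702)), (0.15, np.float64(0.702)), (0.25, np.float64(0.798)), (0.4, np.float64(9.0)), (0.6, np.float64(9.0))]
0.2 [(0.05, np.float64(0.67)), (0.15, np.float64(0.67)), (0.25, np.float64(0.8)), (0.4, np.float64(9.0)), (0.6, np.float64(9.0))]
```

Emit:
{"op": "drive_tool", "data": {"commands": [[1,20,-10,0,0,0,0],[1,30,-16,0,0,0,0],[1,34,-18,0,0,0,0],[1,34,-18,0,0,0,0],[1,34,-18,0,0,0,0]], "grip_force": 10}}

```text
time: 0.52
position: [0.3535, -0.471, 0.194]
orientation: [-3.084, -0.593, 0.0]
ft_force: [0.5, 0.0, 0.2]
opening: 0.0641
grip_force: 0.0
```

Emit:
{"op": "drive_tool", "data": {"commands": [[1,34,-18,0,0,0,0],[1,34,-18,0,0,0,0],[1,34,-18,0,0,0,0],[1,34,-18,0,0,0,0],[1,34,-18,0,0,0,0]]}}

```text
time: 0.93
position: [0.478, -0.3241, 0.1941]
orientation: [-3.084, -0.594, 0.001]
ft_force: [0.9, -0.1, -0.0]
opening: 0.0312
grip_force: 0.0
```

Emit:
{"op": "drive_tool", "data": {"commands": [[1,27,-22,0,0,0,0],[1,13,-33,0,0,0,0],[1,13,-33,0,0,0,0],[1,13,-33,0,0,0,0],[1,13,-33,0,0,0,0]]}}

```text
time: 1.35
position: [0.4929, -0.1518, 0.194]
orientation: [-3.084, -0.594, 0.001]
ft_force: [-0.1, 0.1, -0.4]
opening: 0.0009
grip_force: 0.0
```

Emit:
{"op": "drive_tool", "data": {"commands": [[1,13,-33,0,0,0,0],[1,13,-33,0,0,0,0],[1,13,-33,0,0,0,0],[1,10,-25,0,0,0,0],[1,8,-20,0,0,0,0]]}}

```text
time: 1.77
position: [0.4921, 0.0046, 0.1943]
orientation: [-3.082, -0.6, 0.001]
ft_force: [0.2, -0.8, 0.1]
opening: 0.0005
grip_force: 0.0
```

Emit:
{"op": "drive_tool", "data": {"commands": [[1,0,0,0,0,0,-0.119],[1,0,0,0,0,0,-0.119],[1,0,0,0,0,0,-0.119],[1,0,0,0,0,0,0]]}}

```text
time: 2.1
position: [0.4924, 0.0015, 0.1941]
orientation: [-2.928, -1.136, 0.001]
ft_force: [-0.3, -0.2, 0.2]
opening: -0.0001
grip_force: 0.0
```

Emit:
{"op": "drive_tool", "data": {"commands": [[1,20,-18,0,0,0,0],[1,20,-18,0,0,0,0],[1,0,0,5,0,0,0],[1,0,0,15,0,0,0],[1,0,0,15,0,0,0]]}}

```text
time: 2.52
position: [0.4986, 0.0552, 0.1593]
orientation: [2.931, 1.13, 0.002]
ft_force: [0.5, -1.1, -0.3]
opening: 0.0002
grip_force: 0.0
```

Emit:
{"op": "drive_tool", "data": {"commands": [[1,0,0,15,0,0,0],[1,0,0,15,0,0,0],[1,0,0,15,0,0,0],[1,0,0,12,0,0,0],[1,0,0,0,0,0,0]]}}

```text
time: 2.93
position: [0.4961, 0.054, 0.1001]
orientation: [-2.931, -1.128, 0.009]
ft_force: [0.6, 1.1, 0.3]
opening: 0.0003
grip_force: 0.0
```

```bash
python3 - <<'E'
from station import arm,get_image
import cv2
s=arm.get_state();print(s['position'],s['orientation'],s['ft_force'],s['joints'])
a=get_image('top')['color'][115:255,205:325];b=get_image('side')['color'][130:270,160:320]
cv2.imwrite('pics/c1.png',cv2.hconcat([cv2.resize(a,(360,420)),cv2.resize(b,(440,420))])[:,:,::-1])
E
```

```text
[0.49607187 0.0540465  0.10012581] [-2.93084896 -1.12837138  0.00892586] [0.5700979  1.06327095 0.34194486] [-0.03390509  0.51782114 -0.17255175  1.95698987  0.13504035  0.68346232
 -1.12543693]
```

View pics/c1.png

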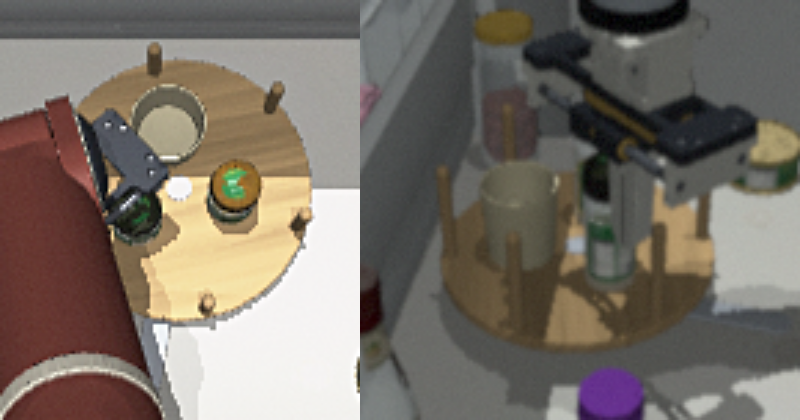

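The left crop shows the arm over the plate. In the side crop the shut fingers are just behind the 132° post, at about (625,215) against (658,240), clear of the jar. Next is a slow approach to contact.

Emit:
{"op": "drive_tool", "data": {"commands": [[1,-3,0,0,0,0,0],[1,-3,0,0,0,0,0],[1,-2,0,0,0,0,0],[1,-1,0,0,0,0,0],[1,-1,0,0,0,0,0]]}}

```text
time: 3.45
position: [0.4909, 0.0479, 0.1029]
orientation: [2.93, 1.132, 0.001]
ft_force: [-0.0, -0.3, -1.4]
opening: 0.0006
grip_force: 0.0
```

Emit:
{"op": "drive_tool", "data": {"commands": [[1,-1,0,0,0,0,0],[1,-1,0,0,0,0,0],[1,-1,0,0,0,0,0],[1,-1,0,0,0,0,0],[1,-1,0,0,0,0,0]]}}

```text
time: 3.87
position: [0.4876, 0.0452, 0.1026]
orientation: [-2.93, -1.133, -0.002]
ft_force: [1.1, 1.4, -1.2]
opening: 0.0004
grip_force: 0.8
```

Emit:
{"op": "drive_tool", "data": {"commands": [[1,-1.3,-0.1,0,0,0,-0.01],[1,-1.7,-0.2,0,0,0,-0.015],[1,-2.3,-0.3,0,0,0,-0.02],[1,-2.9,-0.3,0,0,0,-0.025],[1,-3.45,-0.4,0,0,0,-0.03]]}}

```text
time: 4.28
position: [0.4785, 0.0382, 0.1027]
orientation: [-2.868, -1.283, -0.003]
ft_force: [2.1, 2.5, -0.7]
opening: 0.0005
grip_force: 1.6
```

Emit:
{"op": "drive_tool", "data": {"commands": [[1,-3.45,-0.4,0,0,0,-0.03],[1,-3.45,-0.4,0,0,0,-0.03],[1,-3.45,-0.4,0,0,0,-0.03],[1,-3.45,-0.4,0,0,0,-0.03],[1,-3.45,-0.4,0,0,0,-0.03]]}}

```text
time: 4.7
position: [0.4659, 0.0257, 0.1027]
orientation: [-2.764, -1.494, -0.003]
ft_force: [2.2, 3.1, -1.3]
opening: 0.0004
grip_force: 1.5
```

Emit:
{"op": "drive_tool", "data": {"commands": [[1,-3.45,-0.4,0,0,0,-0.03],[1,-3.45,-0.4,0,0,0,-0.03],[1,-3.45,-0.4,0,0,0,-0.03],[1,-3.45,-0.4,0,0,0,-0.03],[1,-3.45,-0.4,0,0,0,-0.03]]}}

```text
time: 5.12
position: [0.4555, 0.0118, 0.1027]
orientation: [-2.644, -1.697, -0.002]
ft_force: [1.8, 2.0, -1.2]
opening: 0.0005
grip_force: 1.5
```

Emit:
{"op": "drive_tool", "data": {"commands": [[1,-3.45,-0.4,0,0,0,-0.03],[1,-3.45,-0.4,0,0,0,-0.03],[1,-3.45,-0.4,0,0,0,-0.03],[1,-3.45,-0.4,0,0,0,-0.03],[1,-3.45,-0.4,0,0,0,-0.03]]}}

```text
time: 5.53
position: [0.4473, -0.0035, 0.1027]
orientation: [-2.509, -1.89, -0.002]
ft_force: [1.7, 3.8, -0.4]
opening: 0.0008
grip_force: 1.6
```

Emit:
{"op": "drive_tool", "data": {"commands": [[1,-3.45,-0.4,0,0,0,-0.03],[1,-3.45,-0.4,0,0,0,-0.03],[1,-3.45,-0.4,0,0,0,-0.03],[1,-3.45,-0.4,0,0,0,-0.03],[1,-3.45,-0.4,0,0,0,-0.03]]}}

```text
time: 5.95
position: [0.4414, -0.0198, 0.1026]
orientation: [-2.36, -2.073, -0.002]
ft_force: [0.7, 4.0, -0.4]
opening: 0.0002
grip_force: 1.6
```

Emit:
{"op": "drive_tool", "data": {"commands": [[1,-3.45,-0.4,0,0,0,-0.03],[1,-3.45,-0.4,0,0,0,-0.03],[1,-3.45,-0.4,0,0,0,-0.03],[1,-3.45,-0.4,0,0,0,-0.03],[1,-3.45,-0.4,0,0,0,-0.03]]}}

```text
time: 6.37
position: [0.4381, -0.0368, 0.1026]
orientation: [-2.198, -2.244, -0.002]
ft_force: [2.7, 3.7, -0.3]
opening: 0.0006
grip_force: 1.7
```

Emit:
{"op": "drive_tool", "data": {"commands": [[1,-3.45,-0.4,0,0,0,-0.03],[1,-3.45,-0.4,0,0,0,-0.03],[1,-3.45,-0.4,0,0,0,-0.03],[1,-3.45,-0.4,0,0,0,-0.03],[1,-3.45,-0.4,0,0,0,-0.03]]}}

```text
time: 6.78
position: [0.4374, -0.054, 0.1026]
orientation: [-2.024, -2.403, -0.002]
ft_force: [1.0, 3.6, 0.6]
opening: 0.0005
grip_force: 1.7
```

Emit:
{"op": "drive_tool", "data": {"commands": [[1,-3.45,-0.4,0,0,0,-0.03],[1,-3.45,-0.4,0,0,0,-0.03],[1,-3.45,-0.4,0,0,0,-0.03],[1,-3.45,-0.4,0,0,0,-0.03],[1,-3.45,-0.4,0,0,0,-0.03]]}}

```text
time: 7.2
position: [0.4391, -0.071, 0.1026]
orientation: [-1.838, -2.547, -0.002]
ft_force: [1.3, 4.1, 0.5]
opening: 0.0003
grip_force: 1.8
```

Emit:
{"op": "drive_tool", "data": {"commands": [[1,-3.45,-0.4,0,0,0,-0.03],[1,-2.9,-0.3,0,0,0,-0.025],[1,-2.3,-0.3,0,0,0,-0.02],[1,-1.7,-0.2,0,0,0,-0.015],[1,-1.1,-0.1,0,0,0,-0.01]]}}

```text
time: 7.62
position: [0.4419, -0.0831, 0.1025]
orientation: [-1.711, -2.634, -0.0]
ft_force: [0.8, 3.1, 2.2]
opening: 0.0005
grip_force: 1.6
```

Emit:
{"op": "drive_tool", "data": {"commands": [[1,-0.5,0,0,0,0,0],[1,1,0,0,0,0,0],[1,3,0,0,0,0,0],[1,5,-2,0,0,0,0],[1,5,-2,0,0,0,0]]}}

```text
time: 8.03
position: [0.4317, -0.0728, 0.1022]
orientation: [-1.714, -2.632, 0.003]
ft_force: [-0.2, 0.2, -0.4]
opening: 0.0003
grip_force: 0.0
```

Emit:
{"op": "drive_tool", "data": {"commands": [[1,0,0,-10,0,0,0],[1,0,0,-20,0,0,0],[1,0,0,-25,0,0,0],[1,0,0,-20,0,0,0],[1,0,0,0,0,0,0]]}}

```text
time: 8.45
position: [0.4347, -0.0723, 0.1805]
orientation: [1.71, 2.628, 0.003]
ft_force: [-0.7, 0.4, 0.2]
opening: 0.0004
grip_force: 0.0
```

```bash
python3 - <<'E'
from station import arm,get_image
from h import *
s=arm.get_state();print(s['time'],s['position'],s['orientation'],s['joints'])
im=get_image('top');P=cloud(im);C=np.array([.5522,-.0496])
r=np.hypot(P[...,0]-C[0],P[...,1]-C[1])
n,l,st,ce=cv2.connectedComponentsWithStats(((P[...,2]>.115)&(P[...,2]<.14)&(abs(r-.115)<.02)).astype(np.uint8))
for i in range(1,n):
    if st[i,4]>4:
        p=np.median(P[l==i],0);print(st[i,4],p.round(3),np.degrees(np.arctan2(*(p[:2]-C)[::-1])).round(1))
a=im['color'][115:255,205:325];b=get_image('side')['color'][130:270,160:320]
cv2.imwrite('pics/c2.png',cv2.hconcat([cv2.resize(a,(360,420)),cv2.resize(b,(440,420))])[:,:,::-1])
E
```

```text
8.45 [ 0.43468875 -0.07231814  0.18049617] [1.71021056e+00 2.62795541e+00 2.55513822e-03] [ 0.5904073   0.36699928 -0.6389784   2.00673289  0.29144413  0.85080963
  0.20706608]
19 [ 0.656 -0.003  0.13 ] 24.2
22 [ 0.645 -0.117  0.13 ] -36.0
19 [0.565 0.063 0.13 ] 83.6
19 [ 0.54  -0.163  0.131] -96.0
19 [0.46  0.018 0.13 ] 144.0
```

View pics/c2.png

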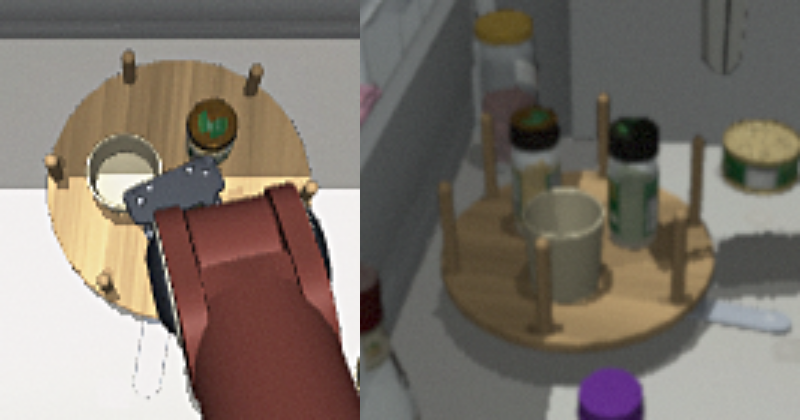

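The turntable has gone round 72.2°. The cup, at about (563,245) in the side crop, is upright with the jars beside it. Next I take the post that is now at 144° for the remaining 86.6°.

Emit:
{"op": "drive_tool", "data": {"commands": [[1,0,0,0,0,0,0.116],[1,0,0,0,0,0,0.116],[1,0,0,0,0,0,0.116],[1,0,0,0,0,0,0.116],[1,0,0,0,0,0,0.116]]}}

```text
time: 8.97
position: [0.4313, -0.0725, 0.1759]
orientation: [-2.399, -2.025, 0.005]
ft_force: [0.0, 0.5, -0.2]
opening: 0.0003
grip_force: 0.0
```

Emit:
{"op": "drive_tool", "data": {"commands": [[1,0,0,0,0,0,0.116],[1,0,0,0,0,0,0.116],[1,0,0,0,0,0,0.116],[1,0,0,0,0,0,0.116],[1,0,0,0,0,0,0]]}}

```text
time: 9.38
position: [0.4314, -0.0724, 0.176]
orientation: [-2.798, -1.425, 0.005]
ft_force: [-1.0, 0.1, -0.1]
opening: 0.0006
grip_force: 0.0
```

Emit:
{"op": "drive_tool", "data": {"commands": [[1,20,-6,0,0,0,0],[1,30,-8,0,0,0,0],[1,30,-8,0,0,0,0],[1,27,-8,0,0,0,0],[1,10,-3,0,0,0,0]]}}

```text
time: 9.8
position: [0.4751, 0.0463, 0.1767]
orientation: [-2.79, -1.439, -0.001]
ft_force: [0.9, -0.0, 0.5]
opening: 0.0009
grip_force: 0.0
```

Emit:
{"op": "drive_tool", "data": {"commands": [[1,0,0,0,0,0,0],[1,0,0,0,0,0,0]]}}

```text
time: 9.97
position: [0.4739, 0.0407, 0.1766]
orientation: [2.797, 1.431, -0.005]
ft_force: [-0.1, -0.1, 0.3]
opening: 0.0009
grip_force: 0.0
```

Emit:
{"op": "drive_tool", "data": {"commands": [[1,1,1,6,0,0,0],[1,1,0,15,0,0,0],[1,0,0,18,0,0,0],[1,0,0,18,0,0,0],[1,0,0,12,0,0,0]]}}

```text
time: 10.38
position: [0.4754, 0.0399, 0.1066]
orientation: [2.8, 1.424, -0.005]
ft_force: [-0.2, 0.5, -0.4]
opening: 0.0006
grip_force: 0.0
```

Emit:
{"op": "drive_tool", "data": {"commands": [[1,0,0,6,0,0,0],[1,-1,0,0,0,0,0],[1,-3,0,0,0,0,0],[1,-3,0,0,0,0,0],[1,-1,0,0,0,0,0]]}}

```text
time: 10.8
position: [0.4723, 0.0353, 0.1032]
orientation: [2.798, 1.426, 0.001]
ft_force: [1.2, 0.2, -0.8]
opening: 0.0006
grip_force: 0.0
```

Emit:
{"op": "drive_tool", "data": {"commands": [[1,-1,0,0,0,0,0],[1,-1,0,0,0,0,0],[1,-1,0,0,0,0,0],[1,-0.7,0,0,0,0,0],[1,-0.7,0,0,0,0,0]]}}

```text
time: 11.22
position: [0.4697, 0.0327, 0.1026]
orientation: [2.798, 1.428, 0.0]
ft_force: [-0.3, 0.4, -0.3]
opening: 0.0007
grip_force: 0.0
```

Emit:
{"op": "drive_tool", "data": {"commands": [[1,-0.8,0,0,0,0,0],[1,-0.8,0,0,0,0,0],[1,-0.8,0,0,0,0,0],[1,-0.8,0,0,0,0,0],[1,-0.8,0,0,0,0,0]]}}

```text
time: 11.63
position: [0.4677, 0.03, 0.1026]
orientation: [-2.798, -1.428, -0.002]
ft_force: [0.8, 1.7, -0.4]
opening: 0.0004
grip_force: 0.8
```

Emit:
{"op": "drive_tool", "data": {"commands": [[1,-1.2,-0.1,0,0,0,-0.01],[1,-1.7,-0.2,0,0,0,-0.015],[1,-2.3,-0.3,0,0,0,-0.02],[1,-2.9,-0.3,0,0,0,-0.025],[1,-3.45,-0.4,0,0,0,-0.03]]}}

```text
time: 12.05
position: [0.4605, 0.0212, 0.1027]
orientation: [-2.721, -1.571, -0.003]
ft_force: [1.8, 2.1, -0.8]
opening: 0.0006
grip_force: 1.6
```

Emit:
{"op": "drive_tool", "data": {"commands": [[1,-3.45,-0.4,0,0,0,-0.03],[1,-3.45,-0.4,0,0,0,-0.03],[1,-3.45,-0.4,0,0,0,-0.03],[1,-3.45,-0.4,0,0,0,-0.03],[1,-3.45,-0.4,0,0,0,-0.03]]}}

```text
time: 12.47
position: [0.4508, 0.0063, 0.1027]
orientation: [2.595, 1.77, 0.003]
ft_force: [2.1, 3.0, -0.8]
opening: -0.0001
grip_force: 1.6
```

Emit:
{"op": "drive_tool", "data": {"commands": [[1,-3.45,-0.4,0,0,0,-0.03],[1,-3.45,-0.4,0,0,0,-0.03],[1,-3.45,-0.4,0,0,0,-0.03],[1,-3.45,-0.4,0,0,0,-0.03],[1,-3.45,-0.4,0,0,0,-0.03]]}}

```text
time: 12.88
position: [0.4435, -0.0093, 0.1027]
orientation: [2.455, 1.959, 0.003]
ft_force: [1.8, 3.8, -0.9]
opening: 0.0001
grip_force: 1.6
```

Emit:
{"op": "drive_tool", "data": {"commands": [[1,-3.45,-0.4,0,0,0,-0.03],[1,-3.45,-0.4,0,0,0,-0.03],[1,-3.45,-0.4,0,0,0,-0.03],[1,-3.45,-0.4,0,0,0,-0.03],[1,-3.45,-0.4,0,0,0,-0.03]]}}

```text
time: 13.3
position: [0.4387, -0.0259, 0.1027]
orientation: [2.301, 2.138, 0.003]
ft_force: [2.0, 3.4, -0.6]
opening: 0.0003
grip_force: 1.6
```

Emit:
{"op": "drive_tool", "data": {"commands": [[1,-3.45,-0.4,0,0,0,-0.03],[1,-3.45,-0.4,0,0,0,-0.03],[1,-3.45,-0.4,0,0,0,-0.03],[1,-3.45,-0.4,0,0,0,-0.03],[1,-3.45,-0.4,0,0,0,-0.03]]}}

```text
time: 13.72
position: [0.4364, -0.043, 0.1027]
orientation: [2.135, 2.304, 0.003]
ft_force: [1.2, 3.3, -0.0]
opening: 0.0008
grip_force: 1.7
```

Emit:
{"op": "drive_tool", "data": {"commands": [[1,-3.45,-0.4,0,0,0,-0.03],[1,-3.45,-0.4,0,0,0,-0.03],[1,-3.45,-0.4,0,0,0,-0.03],[1,-3.45,-0.4,0,0,0,-0.03],[1,-3.45,-0.4,0,0,0,-0.03]]}}

```text
time: 14.13
position: [0.4366, -0.0601, 0.1027]
orientation: [1.956, 2.458, 0.003]
ft_force: [1.5, 3.3, 0.4]
opening: 0.0004
grip_force: 1.7
```

Emit:
{"op": "drive_tool", "data": {"commands": [[1,-3.45,-0.4,0,0,0,-0.03],[1,-3.45,-0.4,0,0,0,-0.03],[1,-3.45,-0.4,0,0,0,-0.03],[1,-3.45,-0.4,0,0,0,-0.03],[1,-3.45,-0.4,0,0,0,-0.03]]}}

```text
time: 14.55
position: [0.4393, -0.077, 0.1026]
orientation: [-1.766, -2.598, -0.003]
ft_force: [1.5, 3.6, 0.0]
opening: 0.0005
grip_force: 1.8
```

Emit:
{"op": "drive_tool", "data": {"commands": [[1,-3.45,-0.4,0,0,0,-0.03],[1,-3.45,-0.4,0,0,0,-0.03],[1,-3.45,-0.4,0,0,0,-0.03],[1,-3.45,-0.4,0,0,0,-0.03],[1,-3.45,-0.4,0,0,0,-0.03]]}}

```text
time: 14.97
position: [0.4444, -0.0933, 0.1026]
orientation: [-1.566, -2.723, -0.003]
ft_force: [1.4, 3.5, 0.6]
opening: 0.0007
grip_force: 1.8
```

Emit:
{"op": "drive_tool", "data": {"commands": [[1,-3.45,-0.4,0,0,0,-0.03],[1,-3.45,-0.4,0,0,0,-0.03],[1,-3.45,-0.4,0,0,0,-0.03],[1,-3.45,-0.4,0,0,0,-0.03],[1,-3.45,-0.4,0,0,0,-0.03]]}}

```text
time: 15.38
position: [0.4518, -0.1086, 0.1025]
orientation: [-1.357, -2.832, -0.003]
ft_force: [0.5, 4.3, 1.8]
opening: 0.0004
grip_force: 1.9
```

Emit:
{"op": "drive_tool", "data": {"commands": [[1,-3.45,-0.4,0,0,0,-0.03],[1,-2.9,-0.3,0,0,0,-0.025],[1,-2.3,-0.3,0,0,0,-0.02],[1,-1.7,-0.2,0,0,0,-0.015],[1,-1.1,-0.1,0,0,0,-0.01]]}}

```text
time: 15.8
position: [0.4584, -0.1196, 0.1024]
orientation: [-1.218, -2.895, 0.001]
ft_force: [-0.2, 3.0, 0.4]
opening: 0.0004
grip_force: 1.4
```

Emit:
{"op": "drive_tool", "data": {"commands": [[1,-0.5,0,0,0,0,0],[1,0,0,0,0,0,0],[1,0,0,0,0,0,0]]}}

```text
time: 16.05
position: [0.4586, -0.1204, 0.1023]
orientation: [-1.221, -2.894, 0.002]
ft_force: [-0.2, 2.2, 1.7]
opening: 0.0007
grip_force: 1.0
```

```bash
cat > m.py <<'E'
from station import arm,get_image
from h import *
def meas():
    s=arm.get_state();print(s['time'],s['position'].round(4),s['orientation'].round(3),s['ft_force'].round(1))
    im=get_image('top');P=cloud(im);C=np.array([.5524,-.0494])
    r=np.hypot(P[...,0]-C[0],P[...,1]-C[1]);A=[]
    n,l,st,ce=cv2.connectedComponentsWithStats(((P[...,2]>.115)&(P[...,2]<.14)&(abs(r-.115)<.02)).astype(np.uint8))
    for i in range(1,n):
        if 12<st[i,4]<30:
            p=np.median(P[l==i],0);A.append(np.degrees(np.arctan2(*(p[:2]-C)[::-1])).round(1))
    print('posts',A,'mod60',[round(float(a)%60,1) for a in A]);return im
E
python3 - <<'E'
from m import *
im=meas()
a=im['color'][115:255,205:325];b=get_image('side')['color'][130:270,160:320]
cv2.imwrite('pics/c3.png',cv2.hconcat([cv2.resize(a,(360,420)),cv2.resize(b,(440,420))])[:,:,::-1])
E
```

```text
16.05 [ 0.4586 -0.1204  0.1023] [-1.221e+00 -2.894e+00  2.000e-03] [-0.2  2.2  1.7]
posts [np.float64(-16.2), np.float64(43.6), np.float64(-76.7), np.float64(104.2), np.float64(164.1)] mod60 [43.8, 43.6, 43.3, 44.2, 44.1]
```

View pics/c3.png

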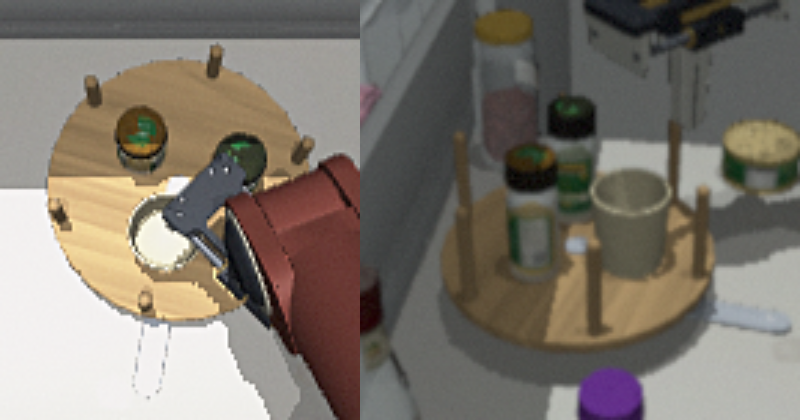

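Emit:
{"op": "drive_tool", "data": {"commands": [[1,-1.4,-0.2,0,0,0,-0.012],[1,-2.3,-0.2,0,0,0,-0.02],[1,-2.9,-0.3,0,0,0,-0.025],[1,-2.9,-0.3,0,0,0,-0.025],[1,-2.1,-0.2,0,0,0,-0.018]]}}

```text
time: 16.57
position: [0.4664, -0.1293, 0.1023]
orientation: [-1.071, -2.952, 0.001]
ft_force: [-1.5, 1.8, 1.7]
opening: 0.0003
grip_force: 1.7
```

Emit:
{"op": "drive_tool", "data": {"commands": [[1,-1.2,-0.1,0,0,0,-0.01],[1,-0.5,0,0,0,0,-0.004],[1,0,0,0,0,0,0],[1,0,0,0,0,0,0]]}}

```text
time: 16.9
position: [0.4679, -0.1306, 0.1024]
orientation: [1.054, 2.959, -0.001]
ft_force: [-1.9, 0.9, 1.1]
opening: 0.0006
grip_force: 0.7
```

Emit:
{"op": "drive_tool", "data": {"commands": [[1,1,0,0,0,0,0],[1,3,-1,0,0,0,0],[1,5,-3,0,0,0,0],[1,5,-3,0,0,0,0],[1,0,0,-5,0,0,0]]}}

```text
time: 17.32
position: [0.4504, -0.1264, 0.1069]
orientation: [-1.051, -2.957, 0.002]
ft_force: [-1.0, 0.2, -0.1]
opening: 0.0006
grip_force: 0.0
```

Emit:
{"op": "drive_tool", "data": {"commands": [[1,0,0,-20,0,0,0],[1,0,0,-30,0,0,0],[1,0,0,-30,0,0,0],[1,0,-20,-10,0,0,0],[1,0,-30,0,0,0,0]]}}

```text
time: 17.73
position: [0.425, -0.1632, 0.2013]
orientation: [1.041, 2.954, 0.003]
ft_force: [-1.0, -0.7, -0.6]
opening: 0.0001
grip_force: 0.0
```

Emit:
{"op": "drive_tool", "data": {"commands": [[1,0,-30,0,0,0,0],[1,0,-30,0,0,0,0],[1,0,0,0,0,0,0]]}}

```text
time: 17.98
position: [0.3785, -0.2173, 0.1969]
orientation: [-1.067, -2.951, 0.007]
ft_force: [-0.7, 0.7, -0.6]
opening: 0.0008
grip_force: 0.0
```

```bash
python3 - <<'E'
from m import *
im=meas();pickle.dump(im,open('top4.pkl','wb'))
cv2.imwrite('pics/c4.png',cv2.resize(im['color'][115:255,205:325],None,fx=4.2,fy=4.2,interpolation=cv2.INTER_CUBIC)[:,:,::-1])
E
```

```text
17.9833 [ 0.3785 -0.2173  0.1969] [-1.067 -2.951  0.007] [-0.7  0.7 -0.6]
posts [np.float64(-9.9), np.float64(50.6), np.float64(-69.6), np.float64(110.9), np.float64(-129.1), np.float64(171.0)] mod60 [50.1, 50.6, 50.4, 50.9, 50.9, 51.0]
```

View pics/c4.png

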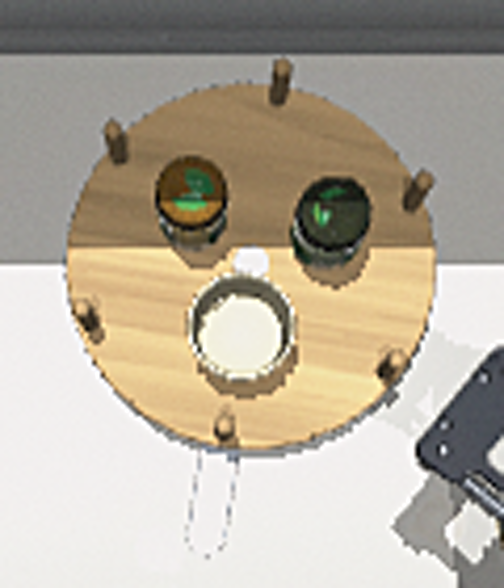

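```bash
python3 - <<'E'
from h import *
C=np.array([.5524,-.0494])
an=lambda p:np.degrees(np.arctan2(*(p-C)[::-1])).round(2)
im=pickle.load(open('top4.pkl','rb'))
p=ray(im,205+242/4.2-.4,115+327/4.2-.4,.113)[:2];print('crop',p.round(4),an(p))
for n,c0 in(('top',(.602,-.039)),('top4',(.503,-.041))):
    im=pickle.load(open(n+'.pkl','rb'));P=cloud(im)
    m=(abs(P[...,2]-.113)<.008)&(np.hypot(P[...,0]-c0[0],P[...,1]-c0[1])<.042)
    c,rad=cv2.minEnclosingCircle(np.argwhere(m)[:,::-1].astype(np.float32));q=ray(im,*c,.113)[:2];print(n,m.sum(),c,rad,q.round(4),an(q),np.hypot(*(q-C)).round(4))
# tongue centre line from dark edges
g=cv2.cvtColor(im['color'],cv2.COLOR_RGB2GRAY).astype(float);L=[]
for r in range(225,245):
    w=np.clip(cv2.GaussianBlur(g,(0,0),4)[r]-g[r]-8,0,None);c0=257.5-(r-225)*.19
    u=np.arange(512);a=(u>c0-7)&(u<c0-2);b=(u>c0+2)&(u<c0+7)
    if w[a].sum()>20 and w[b].sum()>20:L.append(ray(im,((w*u)[a].sum()/w[a].sum()+(w*u)[b].sum()/w[b].sum())/2,r,.005)[:2])
L=np.array(L);k=np.polyfit(L[:,0],L[:,1],1);print(len(L),'line dir',180+np.degrees(np.arctan(k[0])),'axis at C',np.polyval(k,C[0]),'mean',an(L.mean(0)))
E
```

```text
crop [ 0.5021 -0.0429] 172.61
top 114 (260.6428527832031, 155.2857208251953) 12.786605834960938 [ 0.6025 -0.039 ] 11.76 0.0512
top4 98 (262.1136474609375, 192.0) 12.89528751373291 [ 0.5033 -0.0426] 172.11 0.0495
6 line dir 169.82761999008324 axis at C -0.051496413511677795 mean 170.59
```

The top crop shows the cup's rim centre at about (242,327), lined up with the tongue whose end is at about (205,556). The estimates put the cup at 171.4° and the tongue at 170.9°. Both jars are upright and the arm is clear, so I'm handing in.

```bash
python3 -c "
from station import arm
print(arm.hand_in())"
```

```text
the job is handed in; nothing more can be done
None
```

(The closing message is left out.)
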